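Pack the polishing kit box

TASK

Pack the watch polisher's kit: put the short bar of polishing compound and the slim, tall paste tin side by side in the low open steel box, both standing upright with their bases flat on the box's floor. Set them down in it, do not drop them in from a height. The long bar, the wide tin and the polishing wheel do not belong in the box.

Things in the scene. Friction and masses are not known exactly. Their poses are not given: they have to be found in the camera images.
- box: Low open-topped bare steel box, fixed to the bench: outside 100 mm along its x, 144 mm along its y, 30 mm high; walls and floor 4 mm thick, so inside it is 92 x 136 mm and 26 mm deep. Empty, no dividers. Origin: centre of its underside, on the bench (the inner floor is 4 mm above it); z up, y along its long sides. Its place and yaw vary; beside each other across the box's y, bar (72 mm side along the box's x) and tin fit with about 10 mm between and on either side.
- bar: The shorter of two like bars of brown polishing compound in a cardboard sleeve round the lower half: a rigid block 72 mm along its x, 44 mm along its y, 65 mm high, about 0.3 kg, standing loose on the bench. Origin: centre of its underside; z up. Best gripped across its 44 mm sides (along its y), high enough that the fingertips clear the box's 30 mm walls. (The bystander bar has the same section but is 150 mm long.)
- tin: The slim one of two round metal tins with screw lids and a paper band: cylinder 60 mm across, 65 mm high, about 0.25 kg, closed and rigid, standing loose on the bench. Origin: centre of its underside; z up along its axis. (The bystander tin is 92 mm across and 36 mm high.) A flat polishing wheel 100 mm across and 22 mm high lies beyond the box as well.
Not all that is in view belongs to the job. Leave any red look-alike of the bar alone. Leave any orange look-alike of the tin alone.

How it is judged:
By the outcome, as a careful person would: the job done as asked, in the order asked, and still so for the second after the job is handed in, with the robot touching nothing.
It also fails if it takes over 53 s, if anything falls off the work surface, if the arm or the gripper's body presses on something with over 40 N, if the wrist force passes 120 N, or if a joint passes its speed limit or range.

ROBOT

A 6-joint arm with a two-finger parallel gripper is mounted at the origin on the work surface. World frame = base frame: x ahead of the robot, y to its left, z up, the work surface at z = 0. Lengths are in mm, angles in rad, forces in N, time in s.
With the tool pointing down it reaches from about 350 to 775 mm from the base axis. Payload 7.3 kg.
Tool frame: the origin (TCP) lies between the finger pads; the fingertips stand 25 mm ahead of it and the grasp point (between the pads) lies 6 mm ahead of it; z points along the fingers, y is the line along which they close (so a half turn about z gives the same grasp; the last joint's range is limited). The gripper opens to 92 mm and grips with 3 to 60 N. Pads are 19 mm wide; open, the fingers measure 130 mm over their backs; the gripper's body (75 mm by 190 mm) begins 47 mm behind the grasp point.
Start: joints at [1.156, 0.342, 1.524, -0, 1.275, -0.146], TCP at [139.41, 506.169, 251.741] pointing down, gripper open.
Joint ranges: [-2.53, 2.53], [-0.77, 2.02], [0.04, 2.7], [-1, 4.14], [0.28, 2.66], [-3.11, 3.11]. Speed limits (rad/s): [2.57, 2.57, 3.14, 3.14, 3.14, 3.14].

INTERFACE

Orientations are given as [roll, pitch, yaw] about the fixed x, y, z axes, in that order (R = Rz(yaw) Ry(pitch) Rx(roll)).
In Python, from plant import bot gives the robot as it stands.
- The arm moves only by the tool play_rows, never from a script. Its argument "commands" is a list of rows, each an object of numbers: "x", "y", "z": the shift along the tool's x, y, z in m; "twist": the turn about the tool's z in degrees. In form: [{"x": .., "y": .., "z": .., "twist": ..}, ...]. A call has exactly 8 rows; each row is the pose to reach, as a shift and turn from the pose commanded when the call began, along the tool's axes at that moment; what a row does not reach only later rows make up. A row lasts 1/10 s, in which the tool goes at most 50 mm and 8.59 degrees, less where a joint would pass 70% of its speed; a pose out of reach is approached as far as the arm can. A call with a gripper value outside its range is refused whole. "jaw" is the closure, from 0 (fully open) to 1 (shut), set as the call begins (left out, the last holds). The fingers move at their own pace and stop on an object; the grip force is fixed at half the most. Time passes only in rows, so rows that repeat a pose let the fingers close, or fill a call up. It gives the time, the measured TCP pose, the force, the opening and the grip force at its end, in the units of the state.
- bot.get_obs(): the state, without advancing time (a new reading comes with each control period).
- bot.capture(name): name is "scene" or "top"; returns a dict with "pixels" (480x640x3 uint8, red, green, blue), "fx", "fy", "cx", "cy" (pixels), "eye" and "rotation" of the camera in the world. Camera axes: x right, y down, z forward; pixel columns grow to the right and rows downward; lengths in mm; the calibration is good to about 2 mm. A picture is of the moment at which its call begins. There is no depth.
- bot.close_job(): hands the job in; it is judged then, once.
The state is a dict: "time": time; "joint_positions": joint angles; "dq": joint speeds; "tau": joint torques, N m; "tool_pos": TCP position; "tcp_rot": TCP orientation; "contact_force": force on the tool from outside, world axes, zero at the start; "moment": the same for the moment, N m; "grip_width": finger opening in mm; "finger_force": force on a finger pad.
Only numpy, scipy, OpenCV 4.12 (cv2) and the standard library are available. Lean on these libraries where they do the work, as an engineer would, in place of code of your own. Each camera call takes 0.05 s, during which the arm holds its last target. There are 200 camera calls.

## Working session

There is one attempt and no reset: what is moved stays moved. The work goes in short steps, Python scripts to look and compute and a tool call to move; the robot and the scene stay as the last step left them, time stands still between calls to the robot, and variables do not carry over. Pictures are saved under pics/ and viewed, at most 10 in all, crops included, and the job is handed in when it is done.

Besides the shell and the picture viewer there is one more tool, called after "Call:" as a command line: name --argument value ..., lists and objects as JSON in quotes. play_rows: Moves the arm, as the interface text tells. Its arguments: {"type":"object","properties":{"commands":{"type":"array"},"jaw":{"type":"number"}},"required":["commands"]}

```bash
mkdir -p pics; cat > h.py <<'E'
import numpy as np, cv2
from plant import bot
def snap(n,f):
    c=bot.capture(n); cv2.imwrite(f,c["pixels"][:,:,::-1]); 
    np.savez("cam_"+n,**{k:np.array(c[k]) for k in c}); return c
def ray(c,u,v,z):
    R=np.array(c["rotation"]); e=np.array(c["eye"])
    d=R@np.array([(u-c["cx"])/c["fx"],(v-c["cy"])/c["fy"],1]); return (e+d*(z-e[2])/d[2])[:2]
def proj(c,p):
    R=np.array(c["rotation"]); q=R.T@(np.array(p,float)-np.array(c["eye"])); return (float(c["fx"])*q[0]/q[2]+float(c["cx"]),float(c["fy"])*q[1]/q[2]+float(c["cy"]))
E
python3 - <<'E'
from h import *
for n in("scene","top"):
    c=snap(n,f"pics/{n}0.png"); print(n,c["eye"],np.round(c["rotation"],3).tolist(),c["fx"])
print(bot.get_obs())
E
```

```text
scene [1061.13318087  178.28188584  510.2477457 ] [-2.238, 0.011, 1.882] 465.3580568215774
top [388.04679416   3.44603672 880.76260526] [-3.008, -0.023, -1.579] 464.4822553183591
{'time': 0.1, 'joint_positions': array([ 1.15601035e+00,  3.42669977e-01,  1.52492671e+00, -3.26138339e-05,
        1.27537937e+00, -1.45973471e-01]), 'dq': array([-0.00057654, -0.00304833, -0.00215164,  0.00140557,  0.00011187,
        0.00016722]), 'tau': array([ 1.79691600e-03, -4.32000697e+01, -2.44698304e+01,  7.18010939e-02,
        5.25199191e-02, -3.11099861e-06]), 'tool_pos': array([139.27410525, 505.85081323, 251.10381899]), 'tcp_rot': array([-3.14021943e+00, -1.70367627e-04,  2.87278954e+00]), 'contact_force': array([-0.10778341, -0.43360455, -0.42964468]), 'moment': array([ 0.02937314, -0.01719127, -0.02195412]), 'finger_force': 0.0, 'grip_width': 91.7233224215687}
```

View pics/top0.png

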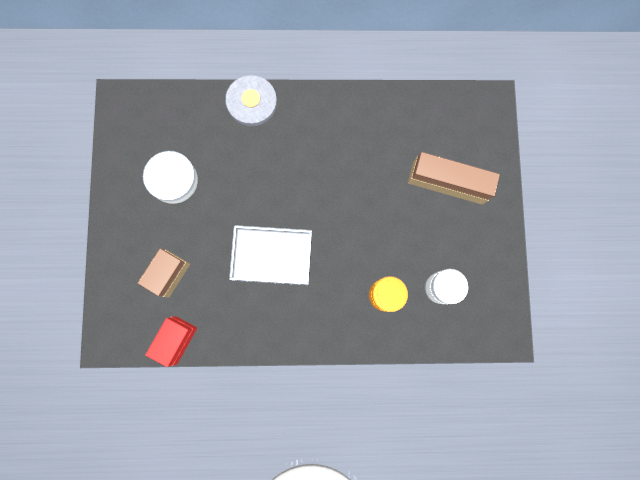

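View pics/scene0.png

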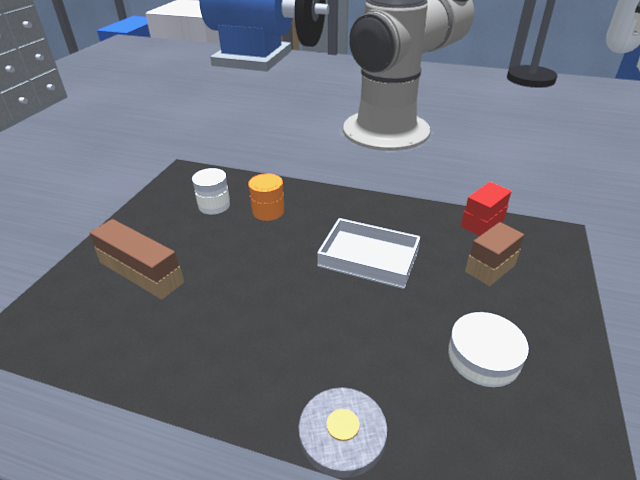

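The top view shows the bar at about (163,273), with its red look-alike at (171,342). The box is at (271,255), the slim tin at (449,287) and the orange look-alike at (389,294). The wide tin, long bar and wheel are farther off. Next I'll enlarge the three areas that matter.

```bash
python3 - <<'E'
from h import *
im=cv2.imread("pics/top0.png")
def cr(u,v,w,h,s): return cv2.resize(im[v:v+h,u:u+w],None,fx=s,fy=s,interpolation=cv2.INTER_CUBIC)
o=np.zeros((600,800,3),np.uint8)
o[:300,:300]=cr(130,240,60,60,5)      # bar  x5
o[:300,300:800]=cr(220,215,100,60,5) # box part x5
o[300:600,0:300]=cr(420,260,60,60,5)  # tin x5
o[300:600,300:800]=cr(220,235,100,60,5)
cv2.imwrite("pics/crop.png",o)
E
```

```text
(no output)
```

View pics/crop.png

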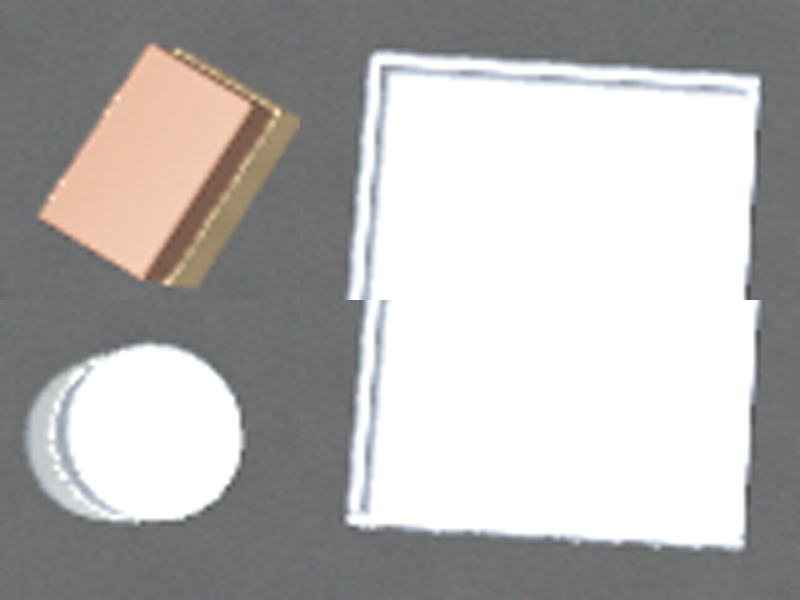

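The crops give these pixel positions:
- **Bar top corners:** (160.4,248.4), (180.6,260.6), (159.4,296.0), (137.6,283.2).
- **Tin lid centre:** (450.8,286.6).
- **Box rim corners:** (234.4,225.8), (312,230.2), (308.8,284.6), (229.4,280).

```bash
cat >> h.py <<'E'
from scipy.spatial.transform import Rotation as Ro
def load(n):
    c=dict(np.load(f"cam_{n}.npz")); c["rotation"]=Ro.from_euler("xyz",c["rotation"]).as_matrix() if c["rotation"].size==3 else c["rotation"]; return c
E
python3 - <<'E'
from h import *
c=load("top"); s=load("scene")
def quad(P,z):
    W=np.array([ray(c,u,v,z) for u,v in P]); 
    E=np.roll(W,-1,0)-W
    print(W.mean(0).round(1),"len",np.hypot(*E.T).round(1),"ang",np.degrees(np.arctan2(E[:,1],E[:,0])).round(1)); return W.mean(0)
b=quad([(160.4,248.4),(180.6,260.6),(159.4,296),(137.6,283.2)],65)
x=quad([(234.4,225.8),(312,230.2),(308.8,284.6),(229.4,280)],30)
t=ray(c,450.8,286.6,65);print("tin",t)
o=ray(c,389,294,65);print("orange",o)
for p in(b,t):print(proj(s,[*p,65]))
print(proj(s,[*x,4]))
r=bot.get_obs();R=Ro.from_euler("xyz",r["tcp_rot"]).as_matrix();print(R.round(3))
E
```

```text
[449.1 261.5] len [42.  70.4 44.5 71.1] ang [-121.2  150.6   59.7  -31.4]
[481.6  70. ] len [143.8 100.8 144.8 100.4] ang [-93.6 176.3  86.3  -4.3]
tin [ 419.64763769 -248.81410764]
orange [ 407.56815352 -139.14181859]
(np.float64(497.8569711434838), np.float64(236.1436866487226))
(np.float64(209.12649024730894), np.float64(176.22157628437816))
(np.float64(368.3963521832481), np.float64(255.49621405456384))
[[-0.964  0.266 -0.001]
 [ 0.266  0.964 -0.001]
 [ 0.    -0.001 -1.   ]]
```

Call:
play_rows --commands '[{"x": -0.015, "y": -0.006, "z": 0.005, "twist": 2}, {"x": -0.045, "y": -0.018, "z": 0.015, "twist": 4}, {"x": -0.085, "y": -0.035, "z": 0.025, "twist": 6}, {"x": -0.125, "y": -0.052, "z": 0.035, "twist": 8}, {"x": -0.165, "y": -0.07, "z": 0.045, "twist": 10}, {"x": -0.205, "y": -0.087, "z": 0.055, "twist": 12}, {"x": -0.245, "y": -0.104, "z": 0.065, "twist": 14}, {"x": -0.285, "y": -0.12, "z": 0.075, "twist": 15}]' --jaw 0

```text
time: 0.9
tool_pos: [383.3, 313.4, 176.2]
tcp_rot: [-3.141, -0.0, 2.61]
contact_force: [0.7, 1.3, -0.2]
grip_width: 91.6
finger_force: 0.0
```

```bash
cat >> h.py <<'E'
def go(x,y,z,ydir):
    r=bot.get_obs();R=Ro.from_euler("xyz",r["tcp_rot"]).as_matrix()
    d=R.T@(np.array([x,y,z])-r["tool_pos"]); yd=np.degrees(np.arctan2(R[1,1],R[0,1]))
    print("t",round(r["time"],2),"pos",r["tool_pos"].round(1),"ydir",yd.round(2),"shift mm",d.round(1),"twist",round(yd-ydir,2),"w",r["grip_width"],"F",r["contact_force"].round(1),r["finger_force"])
def boxp(y,x=0):
    a=np.radians(-3.8); return 481.6+x*np.cos(a)-y*np.sin(a),70+x*np.sin(a)+y*np.cos(a)
E
python3 -c "
from h import *
go(449.1,261.5,110,59.4)"
```

```text
t 0.9 pos [383.3 313.4 176.2] ydir 59.53 shift mm [-83.  -11.3  66.1] twist 0.13 w 91.62557353147334 F [ 0.7  1.3 -0.2] 0.0
```

Call:
play_rows --commands '[{"x": -0.03, "y": -0.004, "z": 0.015, "twist": 0}, {"x": -0.06, "y": -0.008, "z": 0.035, "twist": 0}, {"x": -0.077, "y": -0.01, "z": 0.055, "twist": 0}, {"x": -0.083, "y": -0.011, "z": 0.066, "twist": 0}, {"x": -0.083, "y": -0.011, "z": 0.066, "twist": 0}, {"x": -0.083, "y": -0.011, "z": 0.066, "twist": 0}, {"x": -0.083, "y": -0.011, "z": 0.066, "twist": 0}, {"x": -0.083, "y": -0.011, "z": 0.066, "twist": 0}]'

```text
time: 1.7
tool_pos: [448.1, 264.1, 111.7]
tcp_rot: [3.14, 0.001, 2.612]
contact_force: [0.2, -0.9, -0.0]
grip_width: 92.0
finger_force: 0.0
```

```bash
python3 -c "
from h import *
go(449.1,261.5,56,59.4)
c=snap('scene','pics/s1.png')
im=cv2.imread('pics/s1.png')[150:330,400:600]; cv2.imwrite('pics/s1c.png',cv2.resize(im,None,fx=3,fy=3))"
```

```text
t 1.7 pos [448.1 264.1 111.7] ydir 59.67 shift mm [-2.1 -1.9 55.7] twist 0.27 w 92.04208566534244 F [ 0.2 -0.9 -0. ] 0.0
```

View pics/s1c.png

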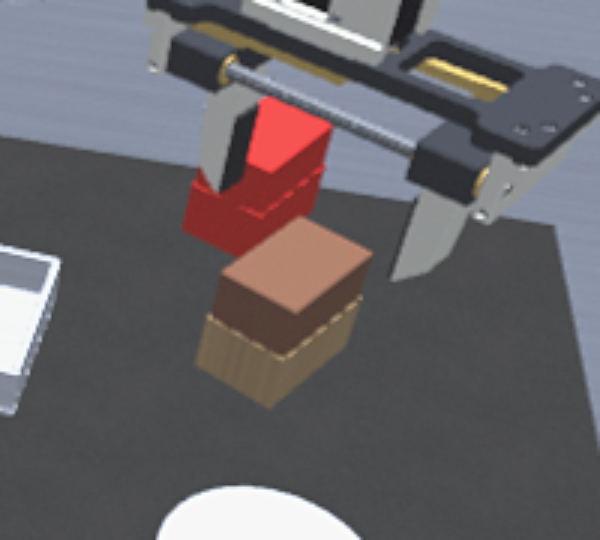

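The fingers straddle the bar, whose top is at about crop (297,263), and they clear the red look-alike. I'll descend now.

Call:
play_rows --commands '[{"x": -0.002, "y": -0.002, "z": 0.008, "twist": 0}, {"x": -0.002, "y": -0.002, "z": 0.022, "twist": 0}, {"x": -0.002, "y": -0.002, "z": 0.036, "twist": 0}, {"x": -0.002, "y": -0.002, "z": 0.048, "twist": 0}, {"x": -0.002, "y": -0.002, "z": 0.054, "twist": 0}, {"x": -0.002, "y": -0.002, "z": 0.056, "twist": 0}, {"x": -0.002, "y": -0.002, "z": 0.056, "twist": 0}, {"x": -0.002, "y": -0.002, "z": 0.056, "twist": 0}]'

```text
time: 2.55
tool_pos: [449.4, 260.7, 55.2]
tcp_rot: [3.141, 0.001, 2.611]
contact_force: [-1.2, 0.5, 0.4]
grip_width: 92.0
finger_force: 0.0
```

Call:
play_rows --commands '[{"x": 0, "y": 0, "z": 0, "twist": 0}, {"x": 0, "y": 0, "z": 0, "twist": 0}, {"x": 0, "y": 0, "z": 0, "twist": 0}, {"x": 0, "y": 0, "z": 0, "twist": 0}, {"x": 0, "y": 0, "z": 0, "twist": 0}, {"x": 0, "y": 0, "z": 0, "twist": 0}, {"x": 0, "y": 0, "z": 0, "twist": 0}, {"x": 0, "y": 0, "z": 0, "twist": 0}]' --jaw 1

```text
time: 3.35
tool_pos: [449.2, 260.7, 54.8]
tcp_rot: [3.141, 0.0, 2.611]
contact_force: [0.4, 1.1, 0.4]
grip_width: 43.6
finger_force: 30.0
```

Call:
play_rows --commands '[{"x": 0, "y": 0, "z": -0.004, "twist": 0}, {"x": 0, "y": 0, "z": -0.012, "twist": 0}, {"x": 0, "y": 0, "z": -0.024, "twist": 0}, {"x": 0, "y": 0, "z": -0.036, "twist": 0}, {"x": 0, "y": 0, "z": -0.048, "twist": 0}, {"x": 0, "y": 0, "z": -0.056, "twist": 0}, {"x": 0, "y": 0, "z": -0.06, "twist": 0}, {"x": 0, "y": 0, "z": -0.06, "twist": 0}]'

```text
time: 4.15
tool_pos: [449.3, 260.7, 115.4]
tcp_rot: [3.141, 0.001, 2.611]
contact_force: [-0.3, 0.4, -2.8]
grip_width: 44.5
finger_force: 30.0
```

```bash
python3 -c "
from h import *
print(boxp(35.3))
go(*boxp(35.3),114.8,86.2)"
```

```text
(np.float64(483.93946868412), np.float64(105.22239183070937))
t 4.15 pos [449.3 260.7 115.4] ydir 59.6 shift mm [-108.6 -116.5    0.6] twist -26.6 w 44.450716248922284 F [-0.3  0.4 -2.8] 29.97881144285202
```

Call:
play_rows --commands '[{"x": -0.006, "y": -0.006, "z": 0, "twist": -2}, {"x": -0.02, "y": -0.021, "z": 0, "twist": -6}, {"x": -0.038, "y": -0.041, "z": 0, "twist": -11}, {"x": -0.058, "y": -0.062, "z": 0, "twist": -16}, {"x": -0.078, "y": -0.084, "z": 0, "twist": -21}, {"x": -0.094, "y": -0.101, "z": 0, "twist": -25}, {"x": -0.105, "y": -0.112, "z": 0, "twist": -26.6}, {"x": -0.1085, "y": -0.1165, "z": 0, "twist": -26.6}]'

```text
time: 4.95
tool_pos: [483.8, 103.8, 114.3]
tcp_rot: [-3.141, -0.001, 3.074]
contact_force: [-0.5, -0.1, -2.4]
grip_width: 44.0
finger_force: 30.0
```

Call:
play_rows --commands '[{"x": 0, "y": 0, "z": 0.005, "twist": 0}, {"x": 0, "y": 0, "z": 0.01, "twist": 0}, {"x": 0, "y": 0, "z": 0.015, "twist": 0}, {"x": 0, "y": 0, "z": 0.02, "twist": 0}, {"x": 0, "y": 0, "z": 0.02, "twist": 0}, {"x": 0, "y": 0, "z": 0.02, "twist": 0}, {"x": 0, "y": 0, "z": 0.02, "twist": 0}, {"x": 0, "y": 0, "z": 0.02, "twist": 0}]'

```text
time: 5.75
tool_pos: [483.8, 105.2, 94.9]
tcp_rot: [3.141, 0.001, 3.075]
contact_force: [0.7, -0.4, -3.8]
grip_width: 44.2
finger_force: 30.0
```

```bash
python3 -c "
from h import *
go(*boxp(35.3),59.5,86.2)
c=snap('scene','pics/s2.png')
im=cv2.imread('pics/s2.png')[170:300,290:460]; cv2.imwrite('pics/s2c.png',cv2.resize(im,None,fx=4,fy=4))"
```

```text
t 5.75 pos [483.8 105.2  94.9] ydir 86.2 shift mm [-0.1 -0.  35.4] twist 0.0 w 44.20950448796535 F [ 0.7 -0.4 -3.8] 29.978896379470825
```

View pics/s2c.png

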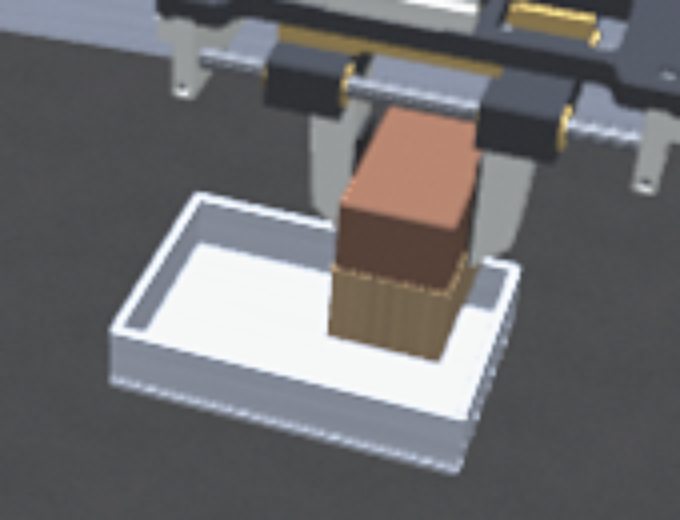

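The bar hangs upright above the right half of the box, with its lower front corners at full-image (372.5,253.75) and (400,259.5). I'll check these against the prediction.

```bash
python3 -c "
from h import *
s=load('scene')
for p in((372.5,253.75),(400,259.5)):
    w=ray(s,*p,40)-np.array([481.6,70]);a=np.radians(-3.8);print(w[0]*np.cos(a)+w[1]*np.sin(a),-w[0]*np.sin(a)+w[1]*np.cos(a))
# box inner/outer rim right corners crop (520,265),(110,330),(465,417)
for q in((520,265),(110,330),(465,417)):
    w=ray(s,290+q[0]/4,170+q[1]/4,30)-np.array([481.6,70]);print(w[0]*np.cos(a)+w[1]*np.sin(a),-w[0]*np.sin(a)+w[1]*np.cos(a))"
```

```text
34.345355702833196 15.101734066567909
32.323140799976215 58.0304882284851
-47.734393624281644 72.79718698205069
51.173721274005295 -70.06481018874145
50.22224001424096 73.02223141026374
```

Fit is good. I'll shift 2 mm toward the box centre and lower the bar slowly.

Call:
play_rows --commands '[{"x": -0.002, "y": 0, "z": 0.006, "twist": 0}, {"x": -0.002, "y": 0, "z": 0.014, "twist": 0}, {"x": -0.002, "y": 0, "z": 0.021, "twist": 0}, {"x": -0.002, "y": 0, "z": 0.027, "twist": 0}, {"x": -0.002, "y": 0, "z": 0.031, "twist": 0}, {"x": -0.002, "y": 0, "z": 0.033, "twist": 0}, {"x": -0.002, "y": 0, "z": 0.034, "twist": 0}, {"x": -0.002, "y": 0, "z": 0.034, "twist": 0}]'

```text
time: 6.6
tool_pos: [485.7, 105.1, 60.7]
tcp_rot: [3.141, 0.0, 3.075]
contact_force: [0.6, 0.5, -2.7]
grip_width: 43.9
finger_force: 30.0
```

Call:
play_rows --commands '[{"x": 0, "y": 0, "z": 0.0005, "twist": 0}, {"x": 0, "y": 0, "z": 0.001, "twist": 0}, {"x": 0, "y": 0, "z": 0.0015, "twist": 0}, {"x": 0, "y": 0, "z": 0.002, "twist": 0}, {"x": 0, "y": 0, "z": 0.002, "twist": 0}, {"x": 0, "y": 0, "z": 0.002, "twist": 0}, {"x": 0, "y": 0, "z": 0.002, "twist": 0}, {"x": 0, "y": 0, "z": 0.002, "twist": 0}]'

```text
time: 7.4
tool_pos: [485.7, 105.1, 58.8]
tcp_rot: [3.141, 0.0, 3.075]
contact_force: [0.2, 0.6, -1.9]
grip_width: 43.5
finger_force: 30.0
```

Force has barely changed, so I'll ease down a little more until it touches.

Call:
play_rows --commands '[{"x": 0, "y": 0, "z": 0.0003, "twist": 0}, {"x": 0, "y": 0, "z": 0.0006, "twist": 0}, {"x": 0, "y": 0, "z": 0.0008, "twist": 0}, {"x": 0, "y": 0, "z": 0.001, "twist": 0}, {"x": 0, "y": 0, "z": 0.001, "twist": 0}, {"x": 0, "y": 0, "z": 0.001, "twist": 0}, {"x": 0, "y": 0, "z": 0.001, "twist": 0}, {"x": 0, "y": 0, "z": 0.001, "twist": 0}]'

```text
time: 8.2
tool_pos: [485.7, 105.1, 58.7]
tcp_rot: [3.142, 0.001, 3.075]
contact_force: [-3.7, 0.3, 9.8]
grip_width: 44.2
finger_force: 30.0
```

The bar has touched the floor. I'll release and rise.

Call:
play_rows --commands '[{"x": 0, "y": 0, "z": 0, "twist": 0}, {"x": 0, "y": 0, "z": 0, "twist": 0}, {"x": 0, "y": 0, "z": 0, "twist": 0}, {"x": 0, "y": 0, "z": 0, "twist": 0}, {"x": 0, "y": 0, "z": 0, "twist": 0}, {"x": 0, "y": 0, "z": 0, "twist": 0}, {"x": 0, "y": 0, "z": 0, "twist": 0}, {"x": 0, "y": 0, "z": 0, "twist": 0}]' --jaw 0

```text
time: 9.0
tool_pos: [485.7, 105.1, 57.7]
tcp_rot: [3.142, 0.0, 3.075]
contact_force: [-0.1, 0.7, -0.2]
grip_width: 91.5
finger_force: 0.0
```

Call:
play_rows --commands '[{"x": 0, "y": 0, "z": -0.006, "twist": 0}, {"x": 0, "y": 0, "z": -0.02, "twist": 0}, {"x": 0, "y": 0, "z": -0.04, "twist": 0}, {"x": 0, "y": 0, "z": -0.06, "twist": 0}, {"x": 0, "y": 0, "z": -0.08, "twist": 0}, {"x": 0, "y": 0, "z": -0.09, "twist": 0}, {"x": 0, "y": 0, "z": -0.09, "twist": 0}, {"x": 0, "y": 0, "z": -0.09, "twist": 0}]'

```text
time: 9.8
tool_pos: [485.3, 105.0, 147.3]
tcp_rot: [3.142, -0.001, 3.075]
contact_force: [0.2, -0.5, -1.0]
grip_width: 91.5
finger_force: 0.0
```

```bash
python3 -c "
from h import *
go(419.6,-248.8,115,-3.8)"
```

```text
t 9.8 pos [485.3 105.  147.3] ydir 86.2 shift mm [  42.1 -357.4   32.3] twist 90.0 w 91.47084273867652 F [ 0.2 -0.5 -1. ] 0.0
```

Call:
play_rows --commands '[{"x": 0.001, "y": -0.01, "z": 0, "twist": 4}, {"x": 0.004, "y": -0.035, "z": 0, "twist": 12}, {"x": 0.009, "y": -0.075, "z": 0, "twist": 20}, {"x": 0.014, "y": -0.115, "z": 0, "twist": 28}, {"x": 0.018, "y": -0.155, "z": 0, "twist": 36}, {"x": 0.023, "y": -0.195, "z": 0, "twist": 44}, {"x": 0.028, "y": -0.235, "z": 0, "twist": 52}, {"x": 0.032, "y": -0.27, "z": 0, "twist": 60}]'

```text
time: 10.6
tool_pos: [434.7, -163.8, 146.6]
tcp_rot: [-3.14, -0.002, 2.022]
contact_force: [0.6, -0.8, 0.5]
grip_width: 91.5
finger_force: 0.0
```

```bash
python3 -c "
from h import *
go(419.6,-248.8,115,-3.8)"
```

```text
t 10.6 pos [ 434.7 -163.8  146.6] ydir 25.83 shift mm [-70.  -50.6  31.5] twist 29.63 w 91.52600864915159 F [ 0.6 -0.8  0.5] 0.0
```

Call:
play_rows --commands '[{"x": -0.02, "y": -0.014, "z": 0, "twist": 8}, {"x": -0.04, "y": -0.029, "z": 0.005, "twist": 16}, {"x": -0.058, "y": -0.042, "z": 0.015, "twist": 24}, {"x": -0.067, "y": -0.049, "z": 0.025, "twist": 29.6}, {"x": -0.07, "y": -0.051, "z": 0.031, "twist": 29.6}, {"x": -0.07, "y": -0.051, "z": 0.031, "twist": 29.6}, {"x": -0.07, "y": -0.051, "z": 0.031, "twist": 29.6}, {"x": -0.07, "y": -0.051, "z": 0.031, "twist": 29.6}]'

```text
time: 11.4
tool_pos: [421.3, -246.9, 116.9]
tcp_rot: [3.141, -0.0, 1.514]
contact_force: [-0.4, 0.5, 0.2]
grip_width: 92.1
finger_force: 0.0
```

```bash
python3 -c "
from h import *
go(419.6,-248.8,56,-3.8)
c=snap('scene','pics/s3.png')
a=cv2.imread('pics/s3.png'); cv2.imwrite('pics/s3c.png',np.hstack([cv2.resize(a[100:260,150:310],(400,400)),cv2.resize(a[160:300,300:440],(400,400))]))"
```

```text
t 11.4 pos [ 421.3 -246.9  116.9] ydir -3.28 shift mm [-2.  -1.6 60.9] twist 0.52 w 92.06080322853487 F [-0.4  0.5  0.2] 0.0
```

View pics/s3c.png

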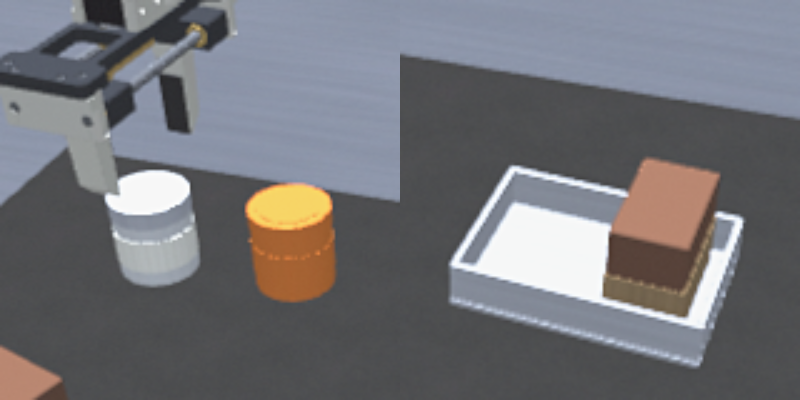

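The bar stands upright in the right half of the box. The fingers straddle the slim tin at about crop (150,225), clear of the orange one. I'll descend and grip.

Call:
play_rows --commands '[{"x": -0.001, "y": -0.001, "z": 0.008, "twist": 0}, {"x": -0.001, "y": -0.001, "z": 0.022, "twist": 0}, {"x": -0.001, "y": -0.001, "z": 0.036, "twist": 0}, {"x": -0.001, "y": -0.001, "z": 0.048, "twist": 0}, {"x": -0.001, "y": -0.001, "z": 0.056, "twist": 0}, {"x": -0.001, "y": -0.001, "z": 0.06, "twist": 0}, {"x": -0.001, "y": -0.001, "z": 0.06, "twist": 0}, {"x": -0.001, "y": -0.001, "z": 0.06, "twist": 0}]'

```text
time: 12.25
tool_pos: [420.2, -248.6, 57.0]
tcp_rot: [3.141, 0.0, 1.512]
contact_force: [-0.1, -0.2, -0.5]
grip_width: 91.7
finger_force: 0.0
```

Call:
play_rows --commands '[{"x": 0, "y": 0, "z": 0, "twist": 0}, {"x": 0, "y": 0, "z": 0, "twist": 0}, {"x": 0, "y": 0, "z": 0, "twist": 0}, {"x": 0, "y": 0, "z": 0, "twist": 0}, {"x": 0, "y": 0, "z": 0, "twist": 0}, {"x": 0, "y": 0, "z": 0, "twist": 0}, {"x": 0, "y": 0, "z": 0, "twist": 0}, {"x": 0, "y": 0, "z": 0, "twist": 0}]' --jaw 1

```text
time: 13.05
tool_pos: [420.0, -248.6, 56.8]
tcp_rot: [3.141, 0.0, 1.511]
contact_force: [0.3, 0.4, 1.8]
grip_width: 59.2
finger_force: 30.0
```

Call:
play_rows --commands '[{"x": 0, "y": 0, "z": -0.004, "twist": 0}, {"x": 0, "y": 0, "z": -0.014, "twist": 0}, {"x": 0, "y": 0, "z": -0.03, "twist": 0}, {"x": 0, "y": 0, "z": -0.048, "twist": 0}, {"x": 0, "y": 0, "z": -0.066, "twist": 0}, {"x": 0, "y": 0, "z": -0.078, "twist": 0}, {"x": 0, "y": 0, "z": -0.085, "twist": 0}, {"x": 0, "y": 0, "z": -0.085, "twist": 0}]'

```text
time: 13.85
tool_pos: [420.2, -248.8, 142.7]
tcp_rot: [3.14, 0.001, 1.511]
contact_force: [-0.0, 0.1, -2.3]
grip_width: 59.2
finger_force: 30.0
```

```bash
python3 -c "
from h import *
print(boxp(-27.3))
go(*boxp(-27.3),141,-3.8)"
```

```text
(np.float64(479.79072251908), np.float64(42.76001991562703))
t 13.85 pos [ 420.2 -248.8  142.7] ydir -3.4 shift mm [294.5  42.1   1.5] twist 0.4 w 59.237582833449565 F [-0.   0.1 -2.3] 29.999662041664124
```

Call:
play_rows --commands '[{"x": 0.01, "y": 0.001, "z": 0, "twist": 0}, {"x": 0.03, "y": 0.004, "z": 0, "twist": 0}, {"x": 0.06, "y": 0.009, "z": 0, "twist": 0}, {"x": 0.095, "y": 0.014, "z": 0, "twist": 0}, {"x": 0.13, "y": 0.019, "z": 0, "twist": 0}, {"x": 0.165, "y": 0.024, "z": 0, "twist": 0}, {"x": 0.2, "y": 0.029, "z": 0, "twist": 0}, {"x": 0.23, "y": 0.033, "z": 0, "twist": 0}]'

```text
time: 14.65
tool_pos: [465.8, -18.4, 140.9]
tcp_rot: [-3.14, -0.001, 1.512]
contact_force: [0.3, -0.1, -1.8]
grip_width: 59.8
finger_force: 30.0
```

Call:
play_rows --commands '[{"x": 0.025, "y": 0.003, "z": 0, "twist": 0}, {"x": 0.045, "y": 0.006, "z": 0, "twist": 0}, {"x": 0.06, "y": 0.008, "z": 0.005, "twist": 0.4}, {"x": 0.0645, "y": 0.009, "z": 0.018, "twist": 0.4}, {"x": 0.0645, "y": 0.009, "z": 0.032, "twist": 0.4}, {"x": 0.0645, "y": 0.009, "z": 0.042, "twist": 0.4}, {"x": 0.0645, "y": 0.009, "z": 0.045, "twist": 0.4}, {"x": 0.0645, "y": 0.009, "z": 0.045, "twist": 0.4}]'

```text
time: 15.45
tool_pos: [478.9, 43.1, 96.1]
tcp_rot: [-3.14, -0.0, 1.504]
contact_force: [-0.6, -0.2, -1.3]
grip_width: 59.2
finger_force: 30.0
```

```bash
python3 -c "
from h import *
go(*boxp(-27.3),61.5,-3.8)
c=snap('scene','pics/s4.png')
im=cv2.imread('pics/s4.png')[160:300,290:450]; cv2.imwrite('pics/s4c.png',cv2.resize(im,None,fx=4,fy=4))"
```

```text
t 15.45 pos [478.9  43.1  96.1] ydir -3.81 shift mm [-0.3  1.  34.6] twist -0.01 w 59.191373618882416 F [-0.6 -0.2 -1.3] 29.999645054340363
```

View pics/s4c.png

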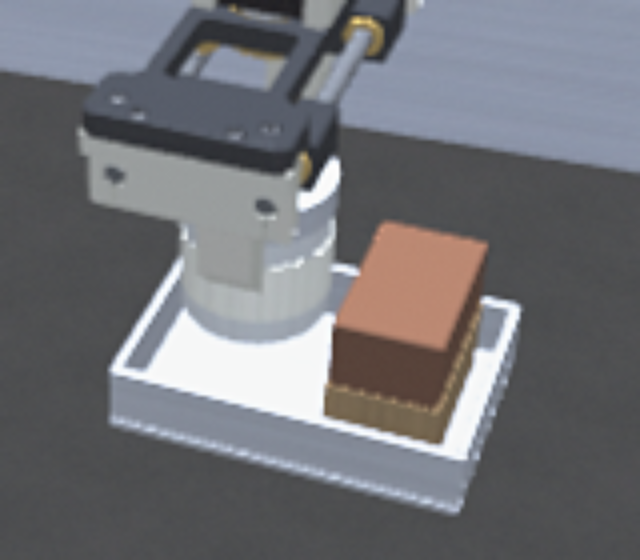

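The tin hangs over the left half, with its silhouette spanning about columns 335.7–373 of the full image, and the bar stands upright. I'll check the tin's position relative to the bar and walls before lowering.

```bash
python3 -c "
from h import *
s=load('scene')
for z,r in((41,4),):
  P=np.array([proj(s,[478.9+30*np.cos(t),43.1+30*np.sin(t),39.3]) for t in np.linspace(0,6.28,200)])
  print('pred base: u',P[:,0].min(),P[:,0].max(),'vmax',P[:,1].max())
a=np.radians(-3.8)
# bar top corners crop -> z=69
for q in((333,330),(447,350),(487,242),(384,224)):
    w=ray(s,290+q[0]/4,160+q[1]/4,69)-np.array([481.6,70]);print('bar',w[0]*np.cos(a)+w[1]*np.sin(a),-w[0]*np.sin(a)+w[1]*np.cos(a))"
```

```text
pred base: u 335.4159358060357 372.29557319030647 vmax 246.6722641396644
bar 42.22256101734376 16.8458895207132
bar 38.46510194019144 59.372918466851516
bar -32.58359480839416 58.07093834540244
bar -29.877563094004483 16.741987344265915
```

Call:
play_rows --commands '[{"x": 0, "y": 0.001, "z": 0.006, "twist": 0}, {"x": 0, "y": 0.001, "z": 0.014, "twist": 0}, {"x": 0, "y": 0.001, "z": 0.021, "twist": 0}, {"x": 0, "y": 0.001, "z": 0.027, "twist": 0}, {"x": 0, "y": 0.001, "z": 0.031, "twist": 0}, {"x": 0, "y": 0.001, "z": 0.033, "twist": 0}, {"x": 0, "y": 0.001, "z": 0.034, "twist": 0}, {"x": 0, "y": 0.001, "z": 0.034, "twist": 0}]'

```text
time: 16.3
tool_pos: [480.4, 42.9, 62.7]
tcp_rot: [3.142, -0.0, 1.504]
contact_force: [0.1, -0.5, -2.0]
grip_width: 59.3
finger_force: 30.0
```

Call:
play_rows --commands '[{"x": 0, "y": 0, "z": 0.0005, "twist": 0}, {"x": 0, "y": 0, "z": 0.001, "twist": 0}, {"x": 0, "y": 0, "z": 0.0015, "twist": 0}, {"x": 0, "y": 0, "z": 0.0015, "twist": 0}, {"x": 0, "y": 0, "z": 0.0015, "twist": 0}, {"x": 0, "y": 0, "z": 0.0015, "twist": 0}, {"x": 0, "y": 0, "z": 0.0015, "twist": 0}, {"x": 0, "y": 0, "z": 0.0015, "twist": 0}]'

```text
time: 17.1
tool_pos: [480.3, 42.9, 61.2]
tcp_rot: [-3.142, -0.0, 1.504]
contact_force: [-0.9, -0.3, -3.0]
grip_width: 59.9
finger_force: 30.0
```

Call:
play_rows --commands '[{"x": 0, "y": 0, "z": 0.0003, "twist": 0}, {"x": 0, "y": 0, "z": 0.0006, "twist": 0}, {"x": 0, "y": 0, "z": 0.0008, "twist": 0}, {"x": 0, "y": 0, "z": 0.001, "twist": 0}, {"x": 0, "y": 0, "z": 0.001, "twist": 0}, {"x": 0, "y": 0, "z": 0.001, "twist": 0}, {"x": 0, "y": 0, "z": 0.001, "twist": 0}, {"x": 0, "y": 0, "z": 0.001, "twist": 0}]'

```text
time: 17.9
tool_pos: [480.3, 42.9, 60.8]
tcp_rot: [3.141, -0.0, 1.505]
contact_force: [-1.8, -0.0, 6.7]
grip_width: 59.8
finger_force: 30.0
```

The tin has touched the floor. I'll release and rise.

Call:
play_rows --commands '[{"x": 0, "y": 0, "z": 0, "twist": 0}, {"x": 0, "y": 0, "z": 0, "twist": 0}, {"x": 0, "y": 0, "z": 0, "twist": 0}, {"x": 0, "y": 0, "z": 0, "twist": 0}, {"x": 0, "y": 0, "z": 0, "twist": 0}, {"x": 0, "y": 0, "z": 0, "twist": 0}, {"x": 0, "y": 0, "z": 0, "twist": 0}, {"x": 0, "y": 0, "z": 0, "twist": 0}]' --jaw 0

```text
time: 18.7
tool_pos: [480.3, 42.9, 60.2]
tcp_rot: [3.142, -0.0, 1.504]
contact_force: [-0.6, 0.5, 0.1]
grip_width: 91.7
finger_force: 0.0
```

Call:
play_rows --commands '[{"x": 0, "y": 0, "z": -0.006, "twist": 0}, {"x": 0, "y": 0, "z": -0.02, "twist": 0}, {"x": 0, "y": 0, "z": -0.045, "twist": 0}, {"x": 0, "y": 0, "z": -0.07, "twist": 0}, {"x": 0, "y": 0, "z": -0.095, "twist": 0}, {"x": 0, "y": 0, "z": -0.115, "twist": 0}, {"x": 0, "y": 0, "z": -0.12, "twist": 0}, {"x": 0, "y": 0, "z": -0.12, "twist": 0}]'

```text
time: 19.5
tool_pos: [480.6, 42.9, 180.8]
tcp_rot: [3.14, -0.0, 1.505]
contact_force: [0.1, -0.5, -0.6]
grip_width: 92.0
finger_force: 0.0
```

```bash
python3 -c "
from h import *
c=snap('scene','pics/s5.png')"
```

```text
(no output)
```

View pics/s5.png

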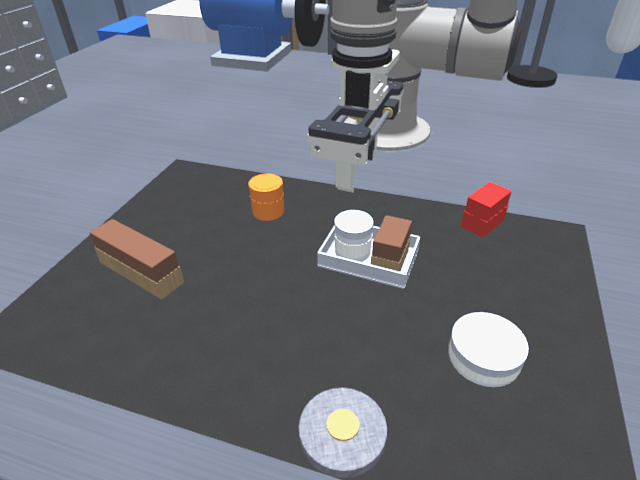

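The tin (353,235) and bar (391,243) stand upright side by side in the box. Nothing else has moved and the gripper is clear, so I'll hand in.

```bash
python3 -c "
from plant import bot
print(bot.close_job())"
```

```text
the job is handed in; nothing more can be done
None
```

The short bar and the slim tin stand upright side by side on the box's floor, nothing else was moved, and the job was handed in at about 19.5 s of the allowed 53 s; the hand-in returned no verdict.

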